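# Catch the falling lid of the board tester and press it home

## Robot

A 6-joint arm with a two-finger parallel gripper is mounted at the origin on a cart in front of the work surface, level with it; the furniture and walls round the work are solid. World frame = base frame: x ahead of the robot, y to its left, z up, the work surface at z = 0. Lengths are in m, angles in degrees, forces in N, time in s.
With the tool pointing down it reaches from about 0.35 to 0.875 m from the base axis. Payload 4.2 kg.
Tool frame: the origin (TCP) lies at the very end of the fingers, on their centre line; the grasp point (between the pads) lies 19 mm behind it; z points along the fingers, y is the line along which they close (so a half turn about z gives the same grasp; the last joint's range is limited). The gripper opens to 85 mm and grips with 20 to 120 N. Pads are 22 mm wide; open, the fingers measure 114 mm over their backs; the gripper's body (76 mm by 85 mm) begins 54 mm behind the grasp point. The pads swing forward as they close: fully open they stand 13 mm farther back than shut.
Start: joints at [87.582, 22.042, 0.453, 0, -68.411, -14.817], TCP at [0.185, 0.597, 0.231] pointing down, gripper open.
Joint ranges: [-179.83, 179.83], [-69.29, 118.12], [-61.27, 80.66], [-181.25, 117.63], [-171.15, -9.14], [-177.46, 177.46]. Speed limits (degrees/s): [159.86, 159.86, 180, 180, 180, 180].

## Interface

Orientations are given as a 3x3 rotation matrix whose columns are the frame's x, y, z axes.
In Python, from bench import bot, cams, workorder gives the robot as it stands.
- The arm moves only by the tool drive_tool, never from a script. Its arguments are lists of equal length, an entry for each row: "slide": the shift along the tool's x, y, z each as a share of 75 mm, from -1 to 1, a list of three; "turn": the turn about the tool's z as a share of 0.08 rad, from -1 to 1; "grip": the closure, from -1 (fully open) to 1 (shut). A call has 1 to 20 rows; each row shifts and turns the commanded pose from where the row before left it, along the tool's axes as they then stand; what a row does not reach is not made up. A row lasts 1/12 s, in which the tool goes at most 41.7 mm and 7.16 degrees, less where a joint would pass 70% of its speed; a pose out of reach is approached as far as the arm can. A call with a number of a shift or a turn outside -1 to 1 is refused whole. A call with a gripper value outside its range is refused whole. The fingers move at their own pace and stop on an object; "force" is the grip in N (left out, the last holds). Time passes only in rows, so rows that do not move let the fingers close. It gives the time, the measured TCP pose, the force, the opening and the grip force at its end, in the units of the state.
- bot.get_obs(): the state, without advancing time (a new reading comes with each control period).
- cams.capture(name): name is "scene" or "side" or "wrist"; returns a dict with "pixels" (480x640x3 uint8, red, green, blue), "range_z" (480x640 float32, m along the optical axis (not along the pixel's ray), 0 where there is no reading), "mtx" (3x3 intrinsics, pixels), "position" and "rotation" of the camera in the world. Camera axes: x right, y down, z forward; pixel columns grow to the right and rows downward; lengths in m; the calibration is good to about 2 mm. A picture is of the moment at which its call begins.
- workorder.finish_job(): hands the job in; it is judged then, once.
The state is a dict: "time_s": time; "joints": joint angles; "joint_vel": joint speeds; "joint_efforts": joint torques, N m; "eef_pos": TCP position; "ee_rot": TCP orientation; "ft_force": force on the tool from outside, world axes, zero at the start; "torque": the same for the moment, N m; "gripper_width": finger opening in m; "finger_force": force on a finger pad.
Only numpy, scipy, OpenCV 4.12 (cv2) and the standard library are available. Lean on these libraries where they do the work, as an engineer would, in place of code of your own. Each camera call takes 0.05 s, during which the arm holds its last target. There are 200 camera calls.

## Task

The lid of the board tester stands open, leaning back past upright. With your fingertips tip it over towards the open side, catch it from below on the outside of your fingers as it comes down, and lower it until it rests on the board by itself, without letting it slap down. Then press its front lip down from above until the lid is fully home, and finish while still holding it down there; do not grip or force the lid, keep off the board and leave the other things where they are.

Things in the scene. Friction and masses are not known exactly. Their poses are not given: they have to be found in the camera images.
- fixture: Clamshell board tester, firm on the desk: grey and aluminium case 130 x 170 x 50 mm (x, y, z) with an open pocket on top that holds the board on spring pins. Origin: centre of its underside. Own x points from the lid's free lip to the hinge, z up. Front face at x = -65 mm with two rubber stops 8 mm high on its rim. Behind the hinge a bent steel rod, to x = 94, z = 112 mm, carries the open lid.
- lid (a joint): Angle of the lid, rad: 0 closed and level, 1.83 open, leaning back on the rod. At angle a the lip edge is at own x = 70 - 165 cos(a), z = 62 + 165 sin(a) mm of the tester. Left alone it comes to rest on the board at about 0.06; some 5 N on the lip compresses the pins and brings it home to 0, a hard stop.
- lid_lip (a point): Middle of the free edge (lip) of the lid, at mid thickness. The lid is a black frame with clear windows: 165 mm from hinge line to lip edge, 160 mm wide, 8 mm thick, 0.24 to 0.32 kg, hinge line at mid thickness. Closed, its underside is at z = 58 mm and its front 30 mm overhang the case. Three posts 14 mm long on its underside, 70 mm from the hinge line, press on the board.
- board: Green circuit board 80 x 110 x 2 mm with parts on top, loose in the corner guides of the tester's pocket, on the spring pins. Origin: centre of its underside, 46 mm above the desk (42 mm with the lid home). Not to be touched by the robot.
- spare_board: A like board, 80 x 110 mm, up to 10 mm high, lying on the desk about 0.2 m out from the lip side of the tester. Origin: centre of its underside. To be left alone.
- heatsink: Finned aluminium heatsink 40 x 40 x 26 mm, on the desk behind the hinge side. Origin: centre of its underside. To be left alone.
- driver: Thin black screwdriver with a green-ringed handle, 140 mm long, lying beyond the spare board. Origin: centre of its underside. To be left alone.
- spool: Blue solder spool 53 mm wide, 33 mm high, to the right. To be left alone.
- meter: Hand multimeter 142 x 69 x 44 mm, to the left. To be left alone.
- fixture_hinge (a point): Middle of the hinge line, which runs along the tester's own y at own x = +70 mm, z = 62 mm; axes as the tester's. The hinge is greased and has no stay: above about 1.5 rad the lid stays or sinks back; below that it falls shut on its own, slowly at first (some 1.5 s from 1.4 to 0.9 rad), then at 0.8 to 1.2 rad/s.

How it is judged (in metres and radians):
On the way, in this order (a step that is already met when the one before it is completed fails the run):
1. the falling lid is caught and borne on the fingers from below, between 0.3 and 1.0 rad: in touch with it, slower than 0.38 rad/s (free it would fall faster) (contact force between the fingers and lid above 0.3 N and value of joint lid between 0.3 and 1 rad and velocity of joint lid above -0.38 rad/s), for 0.2 s.
2. the lid has been lowered until it rests on the board, with the fingers off it (contact force between lid and board above 0.5 N and contact force between the fingers and lid below 0.2 N and value of joint lid between 0.03 and 0.1 rad), for 0.2 s.
At the end, for the whole second after the job is handed in: The fingers hold the lid fully home (within 0.015 rad of closed) with over 2 N, its posts press on the board with over 5 N, the board lies flat in its nest (within 4 mm), and the other loose things lie within 15 mm of where they were (value of joint lid below 0.015 rad and contact force between the fingers and lid above 2 N and contact force between lid and board above 5 N and x of board in the frame of fixture between -0.004 and 0.004 m and y of board in the frame of fixture between -0.004 and 0.004 m and angle between board's own z axis and vertical below 0.05 rad and distance of each of spare_board, heatsink, driver, spool, meter from where it was at the start of the episode below 0.015 m); the arm keeps its last pose, push and grip.
It fails at once if the lid slaps down: it is faster than 0.45 rad/s in its last 0.25 rad (value of joint lid below 0.25 rad and velocity of joint lid below -0.45 rad/s).
It fails at once if the lid is gripped or forced on the way down: over 25 N between it and the fingers while it is at 0.12 to 1.6 rad (contact force between the fingers and lid above 25 N and value of joint lid between 0.12 and 1.6 rad).
It fails at once if the robot touches the board (contact force between any of the fingers, the arm and board above 0.3 N).
It fails at once if another loose thing is lifted, pushed or carried off (distance of any of spare_board, heatsink, driver, spool, meter from where it was at the start of the episode above 0.025 m).
It also fails if it takes over 58 s, if anything falls off the work surface, if the arm or the gripper's body presses on something with over 40 N, if the wrist force passes 120 N, or if a joint passes its speed limit or range.

## Working session

There is one attempt and no reset: what is moved stays moved. The work goes in short steps, Python scripts to look and compute and a tool call to move; the robot and the scene stay as the last step left them, time stands still between calls to the robot, and variables do not carry over. Pictures are saved under pics/ and viewed, at most 10 in all, crops included, and the job is handed in when it is done.

Besides the shell and the picture viewer there is one more tool, called after "Emit:" as name([rows], argument=value, ...), one row to a line, values as JSON. drive_tool: Moves the arm, as the interface text tells. Shift numbers are shares of 75 mm and turn numbers shares of 0.08 rad, none past 1 either way. Its arguments: {"type":"object","properties":{"slide":{"type":"array","items":{"type":"array","items":{"type":"number","minimum":-1,"maximum":1}}},"turn":{"type":"array","items":{"type":"number","minimum":-1,"maximum":1}},"grip":{"type":"array","items":{"type":"number"}},"force":{"type":"number"}},"required":["slide","turn","grip"]}

```bash
mkdir -p pics; ls
python3 - <<'E'
from bench import bot,cams
import cv2,numpy as np
for n in("scene","side"):
    c=cams.capture(n);cv2.imwrite(f"pics/{n}0.png",c["pixels"][:,:,::-1])
    np.savez(f"{n}0.npz",**c);print(n,c["position"],c["rotation"].round(3).tolist(),c["mtx"].tolist())
o=bot.get_obs();print(o)
E
```

```text
pics
scene [-0.90908034 -0.7675729   0.91999803] [[0.491, -0.412, 0.767], [-0.871, -0.223, 0.438], [-0.01, -0.883, -0.469]] [[617.8766414708781, 0.0, 323.24074803941284], [0.0, 617.8766414708781, 236.27533754508977], [0.0, 0.0, 1.0]]
side [-0.57556425  1.02245415  1.07680433] [[-0.679, -0.412, 0.608], [-0.734, 0.39, -0.555], [-0.008, -0.823, -0.567]] [[573.2392925761085, 0.0, 307.0892231857638], [0.0, 573.2392925761085, 238.6059269101601], [0.0, 0.0, 1.0]]
{'time_s': 0.1, 'joints': array([ 8.75824282e+01,  2.20846925e+01,  3.88871048e-01, -2.34242492e-02,
       -6.84110569e+01, -1.48188324e+01]), 'joint_vel': array([-0.0093034 , -0.03537324,  0.12001764, -0.00579072,  0.12031114,
        0.016168  ]), 'joint_efforts': array([-1.07417254e-03, -3.93320632e+01,  1.88926649e+01,  4.19795215e+00,
       -2.63306443e-03,  4.93216604e-06]), 'eef_pos': array([0.18501124, 0.596456  , 0.23036202]), 'ee_rot': array([[ 9.55045620e-01, -2.96458521e-01, -4.58495731e-04],
       [-2.96458855e-01, -9.55043839e-01, -1.84765338e-03],
       [ 1.09869066e-04,  1.90051839e-03, -9.99998188e-01]]), 'ft_force': array([ 0.95883248,  0.70374882, -0.43089244]), 'torque': array([ 0.01264705, -0.06951174, -0.03700869]), 'finger_force': 0.0, 'gripper_width': 0.08582654011827327}
```

View pics/scene0.png

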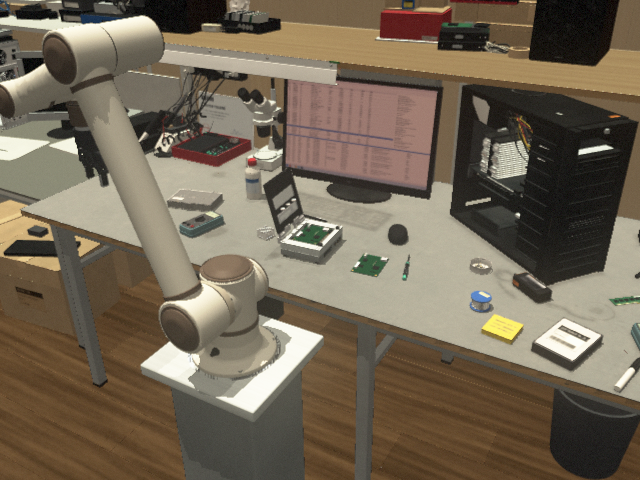

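View pics/side0.png

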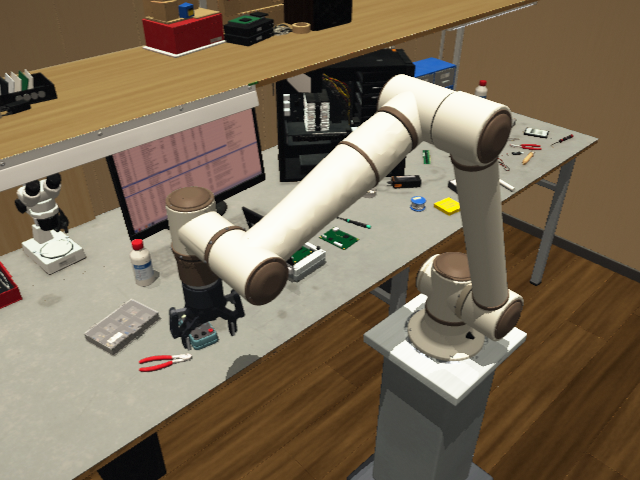

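The scene view shows the tester at about (310,238), with its open lid at (283,200). The lip side faces right, towards the spare board at (370,264) and the driver at (406,266). In the side view the arm hides part of the tester, which is at (300,255). Next I'll measure with the depth data.

```bash
cat > h.py <<'E'
import numpy as np,cv2
def cloud(c):
    z=c["range_z"];v,u=np.indices(z.shape);K=c["mtx"]
    p=np.stack([(u-K[0,2])/K[0,0]*z,(v-K[1,2])/K[1,1]*z,z],-1)
    return p@np.array(c["rotation"]).T+c["position"]
E
python3 - <<'E'
from h import *
for n,(a,b,c_,d) in (("scene",(255,160,425,290)),("side",(230,190,390,300))):
    c=dict(np.load(n+"0.npz"));P=cloud(c);im=c["pixels"]
    cr=im[b:d,a:c_,::-1];cv2.imwrite(f"pics/{n}crop.png",cv2.resize(cr,None,fx=4.6,fy=4.6,interpolation=cv2.INTER_CUBIC))
    Q=P[b:d,a:c_].reshape(-1,3);Q=Q[(c["range_z"][b:d,a:c_].ravel()>0)]
    print(n,"desk z",np.median(P[255:280,350:352,2]) if n=="scene" else "")
    for lo,hi in((.004,.012),(.02,.04),(.045,.06),(.08,.12),(.12,.16),(.16,.2),(.2,.215),(.215,.24)):
        S=Q[(Q[:,2]>lo)&(Q[:,2]<hi)&(Q[:,0]<.9)]
        if len(S)>4: print(lo,hi,len(S),S.min(0).round(3),S.max(0).round(3),"rect",[np.round(t,3) for t in cv2.minAreaRect(S[:,:2].astype(np.float32))])
E
```

```text
scene desk z -0.003052891143988934
0.004 0.012 468 [ 0.371 -0.265  0.004] [0.9   0.45  0.012] rect [array([0.647, 0.099]), array([0.567, 0.591]), np.float64(21.334)]
0.02 0.04 751 [ 0.422 -0.151  0.02 ] [0.766 0.453 0.04 ] rect [array([0.589, 0.156]), array([0.607, 0.332]), np.float64(87.632)]
0.045 0.06 1050 [ 0.428 -0.07   0.045] [0.9   0.452 0.06 ] rect [array([0.696, 0.214]), array([0.486, 0.5  ]), np.float64(79.57)]
0.08 0.12 917 [ 0.425 -0.046  0.08 ] [0.9   0.458 0.12 ] rect [array([0.748, 0.257]), array([0.441, 0.514]), np.float64(67.007)]
0.12 0.16 492 [ 0.052 -0.062  0.12 ] [0.9   0.457 0.16 ] rect [array([0.512, 0.064]), array([0.889, 0.346]), np.float64(36.192)]
0.16 0.2 658 [ 0.024 -0.062  0.16 ] [0.599 0.202 0.2  ] rect [array([0.303, 0.089]), array([0.631, 0.071]), np.float64(25.605)]
0.2 0.215 196 [ 0.047 -0.045  0.2  ] [0.596 0.207 0.215] rect [array([0.311, 0.105]), array([0.604, 0.064]), np.float64(24.633)]
0.215 0.24 86 [0.424 0.184 0.215] [0.594 0.207 0.224] rect [array([0.509, 0.197]), array([0.17 , 0.017]), np.float64(3.114)]
side desk z 
0.004 0.012 551 [ 0.26
[... 290 characters left out ...]
0.06 ] rect [array([0.647, 0.036]), array([0.142, 0.488]), np.float64(74.281)]
0.08 0.12 27 [0.429 0.038 0.081] [0.894 0.169 0.101] rect [array([0.662, 0.105]), array([0.014, 0.483]), np.float64(75.446)]
0.12 0.16 14 [0.568 0.189 0.138] [0.589 0.198 0.16 ] rect [array([0.579, 0.195]), array([0.006, 0.021]), np.float64(71.364)]
0.16 0.2 82 [0.529 0.193 0.16 ] [0.591 0.207 0.2  ] rect [array([0.56 , 0.199]), array([0.061, 0.014]), np.float64(2.293)]
0.2 0.215 54 [0.517 0.202 0.2  ] [0.589 0.214 0.215] rect [array([0.553, 0.207]), array([0.072, 0.01 ]), np.float64(3.812)]
0.215 0.24 79 [0.502 0.2   0.215] [0.587 0.213 0.225] rect [array([0.544, 0.207]), array([0.086, 0.011]), np.float64(2.001)]
```

View pics/scenecrop.png

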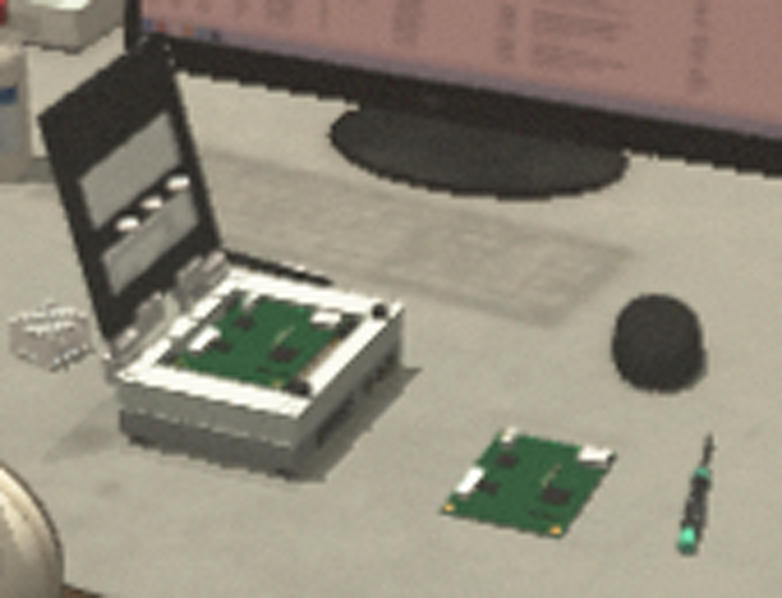

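The crop shows the tester with its lid hinged on the far-left (+y) side and the lip side towards -y. The case rim runs from about (110,375) to (405,300) in the crop, and the lid top from (40,120) to (165,45). I'll refine the fit.

Run:
```python
from h import *
for n in("scene","side"):
    c=dict(np.load(n+"0.npz"));P=cloud(c).reshape(-1,3);px=c["pixels"].reshape(-1,3)
    ok=(c["range_z"].ravel()>0)&(P[:,0]>.41)&(P[:,0]<.62)&(P[:,1]>.0)&(P[:,1]<.24)
    Q=P[ok];C=px[ok].astype(int)
    b=(Q[:,2]>.03)&(Q[:,2]<.066)&(Q[:,1]<.185)
    def R(S,t): 
        r=cv2.minAreaRect(S[:,:2].astype(np.float32));print(n,t,len(S),np.round(r[0],4),np.round(r[1],4),round(r[2],2),"z",np.percentile(S[:,2],[5,50,95]).round(4))
    R(Q[b],"case"); br=b&(C.min(1)>150)&(Q[:,2]>.042);R(Q[br],"rim")
    g=b&(C[:,1]>C[:,0]+20)&(C[:,1]>C[:,2]+15)
    if g.sum()>5:R(Q[g],"board")
    l=(Q[:,2]>.1)&(Q[:,1]>.14);S=Q[l]
    A=np.c_[S[:,0],S[:,2],np.ones(len(S))];k=np.linalg.lstsq(A,S[:,1],rcond=None)[0]
    r=S[:,1]-A@k;m=abs(r)<.006;k=np.linalg.lstsq(A[m],S[m,1],rcond=None)[0]
    print("lid y=%.4f x+%.4f z+%.4f"%tuple(k),len(S),"at mid x .508 z .222 y",k@[.508,.222,1],"hinge z .062",k@[.508,.062,1],"x",np.percentile(S[m,0],[1,99]),"zmax",S[:,2].max(),"yaw",np.degrees(np.arctan(k[0])),"res",r[m].std())
    d=(P[:,0]>.4)&(P[:,0]<.6)&(P[:,1]<-.02)&(P[:,1]>-.3)&(c["range_z"].ravel()>0)
    g=d&(px[:,1].astype(int)>px[:,0].astype(int)+20);R(P[g],"spare+drv")
    ds=d&(px.min(1)>100);print("desk",np.median(P[ds,2]))
```

```text
scene case 1526 [0.5152 0.0937] [0.182  0.1519] 4.22 z [0.0336 0.0457 0.0571]
scene rim 486 [0.5187 0.0925] [0.1753 0.1426] 4.01 z [0.0436 0.0472 0.0526]
scene board 311 [0.5219 0.0896] [0.1128 0.0831] 7.21 z [0.0412 0.0452 0.0489]
lid y=0.0791 x+0.2545 z+0.1000 1268 at mid x .508 z .222 y 0.19669507070373843 hinge z .062 0.1559745470000989 x [0.43090943 0.59242774] zmax 0.22417534726330546 yaw 4.521174467499064 res 0.002600999471745883
scene spare+drv 399 [ 0.5177 -0.1484] [0.1205 0.1604] 11.51 z [-0.0047 -0.0008  0.005 ]
desk -0.0026934760064533103
side case 681 [0.4671 0.0949] [0.0832 0.1537] 6.87 z [0.0338 0.0475 0.0543]
side rim 255 [0.4473 0.0815] [0.0738 0.1562] 26.97 z [0.0449 0.0494 0.0542]
side board 159 [0.4842 0.0831] [0.0461 0.0783] 6.27 z [0.0428 0.0476 0.0516]
lid y=0.0716 x+0.2423 z+0.1162 231 at mid x .508 z .222 y 0.20637969383644408 hinge z .062 0.16760385112424825 x [0.50235691 0.58914445] zmax 0.22549073155069943 yaw 4.092602809396377 res 0.0022740878883486223
side spare+drv 403 [ 0.5169 -0.1445] [0.1161 0.1668] 12.34 z [-0.0027  0.0019  0.0078]
desk -0.000802958313213864
```

Emit:
drive_tool([
  [0, 0, -0.12],
  [0, 0, -0.12],
  [0, 0, -0.12],
  [0, 0, -0.12],
  [0, 0, -0.12],
  [0.28, 0.39, 0],
  [0.28, 0.39, 0],
  [0.28, 0.39, 0],
  [0.28, 0.39, 0],
  [0.28, 0.39, 0],
  [0.28, 0.39, 0],
  [0.28, 0.39, 0],
  [0.28, 0.39, 0],
  [0.28, 0.39, 0],
  [0.28, 0.39, 0],
  [0.28, 0.39, 0],
  [0.28, 0.39, 0],
  [0, 0, 0],
  [0, 0, 0],
], turn=[-1, -1, -1, -1, -0.69, 0, 0, 0, 0, 0, 0, 0, 0, 0, 0, 0, 0, 0, 0], grip=[-1, -1, -1, -1, -1, -1, -1, -1, -1, -1, -1, -1, -1, -1, -1, -1, -1, -1, -1])

```text
time_s: 1.68
eef_pos: [0.4632, 0.264, 0.2757]
ee_rot: [[0.998, 0.071, -0.001], [0.071, -0.998, -0.001], [-0.001, 0.001, -1.0]]
ft_force: [-0.2, 0.4, 0.7]
gripper_width: 0.0853
finger_force: 0.0
```

Run:
```python
from bench import bot,cams
from h import *
c=cams.capture("wrist");s=cams.capture("side")
np.savez("wrist1.npz",**c)
a=c["pixels"][:,:,::-1];b=s["pixels"][120:360,150:470,::-1]
o=np.hstack([cv2.resize(a,(400,300)),cv2.resize(b,(400,300))]);cv2.imwrite("pics/w1.png",o)
P=cloud(c);P=P[c["range_z"]>0]
Q=P[(P[:,0]>.41)&(P[:,0]<.62)&(P[:,1]>.0)&(P[:,1]<.24)]
for lo,hi in((.04,.06),(.1,.2),(.205,.235)):
    S=Q[(Q[:,2]>lo)&(Q[:,2]<hi)]
    if len(S)>9:print(lo,len(S),S.min(0).round(3),S.max(0).round(3),[np.round(t,4) for t in cv2.minAreaRect(S[:,:2].astype(np.float32))])
```

```text
0.04 17506 [0.431 0.02  0.04 ] [0.607 0.179 0.06 ] [array([0.5176, 0.1005]), array([0.1699, 0.1501]), np.float64(4.4509)]
0.1 1729 [0.433 0.159 0.101] [0.588 0.207 0.199] [array([0.5114, 0.1795]), array([0.1567, 0.0384]), np.float64(6.1477)]
0.205 5343 [0.431 0.191 0.209] [0.59  0.213 0.225] [array([0.5103, 0.2019]), array([0.159 , 0.0108]), np.float64(4.6176)]
```

View pics/w1.png

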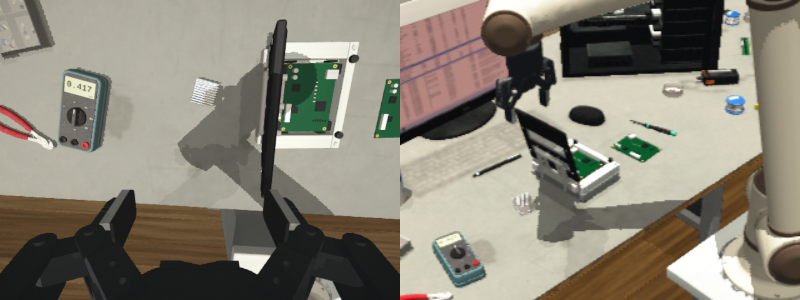

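The left half shows the lid edge at (275,110), left of the board, and the meter and heatsink well clear. The right half shows the gripper just behind and above the lip. Next I'll get the finger's outer profile from the depth data.

Run:
```python
from h import *
from bench import bot
o=bot.get_obs();R=o["ee_rot"];p=o["eef_pos"]
c=dict(np.load("wrist1.npz"));P=cloud(c)[c["range_z"]>0]
T=(P-p)@R
print(((np.array(c["position"])-p)@R).round(3))
for lo in range(-120,20,8):
    S=T[(T[:,2]>lo/1e3)&(T[:,2]<=(lo+8)/1e3)&(abs(T[:,0])<.05)&(abs(T[:,1])<.08)]
    if len(S)>5:
        for sg in(1,-1):
            q=S[S[:,1]*sg>0]
            if len(q)>5:print(lo,sg,len(q),"y",(q[:,1].min()*1e3).round(1),(q[:,1].max()*1e3).round(1),"x",(q[:,0].min()*1e3).round(),(q[:,0].max()*1e3).round())
```

```text
[ 0.082  0.001 -0.142]
-104 1 32 y 11.4 20.6 x 21.0 23.0
-104 -1 28 y -17.8 -9.3 x 21.0 22.0
-96 1 3291 y 0.1 67.0 x 11.0 22.0
-96 -1 3182 y -64.3 -0.1 x 11.0 23.0
-88 1 7564 y 0.0 73.9 x 0.0 20.0
-88 -1 7136 y -71.2 -0.0 x 1.0 20.0
-80 1 5602 y 0.1 75.2 x -10.0 20.0
-80 -1 5492 y -72.5 -0.0 x -10.0 20.0
-72 1 6322 y 9.6 75.7 x -12.0 19.0
-72 -1 6266 y -73.6 -5.7 x -11.0 19.0
-64 1 2178 y 39.0 75.8 x -11.0 16.0
-64 -1 2202 y -73.3 -36.0 x -11.0 16.0
-56 1 774 y 43.3 63.8 x -1.0 15.0
-56 -1 760 y -65.7 -41.1 x -1.0 15.0
-48 1 901 y 43.2 57.5 x -10.0 13.0
-48 -1 917 y -55.4 -41.0 x -9.0 13.0
-40 1 884 y 43.1 57.7 x -10.0 13.0
-40 -1 886 y -55.6 -41.0 x -11.0 13.0
-32 1 746 y 43.2 57.6 x -10.0 13.0
-32 -1 738 y -55.4 -41.1 x -10.0 13.0
-24 1 534 y 43.3 57.3 x -11.0 13.0
-24 -1 537 y -54.8 -41.0 x -10.0 13.0
-16 1 100 y 43.4 49.6 x -9.0 11.0
-16 -1 93 y -42.1 -41.2 x -8.0 11.0
```

Emit:
drive_tool([
  [0.19, 0.29, 0],
  [0.19, 0.29, 0],
  [0.19, 0.29, 0],
  [0, 0, 0],
  [0, 0, 0],
  [0, 0, 0.25],
  [0, 0, 0.25],
  [0, 0, 0.25],
  [0, 0, 0.25],
  [0, 0, 0.25],
  [0, 0, 0],
  [0, 0, 0],
], turn=[-0.09, 0, 0, 0, 0, 0, 0, 0, 0, 0, 0, 0], grip=[-1, -1, -1, -1, -1, -1, -1, -1, -1, -1, -1, -1])

```text
time_s: 2.78
eef_pos: [0.5094, 0.2049, 0.1822]
ee_rot: [[0.996, 0.084, -0.001], [0.084, -0.996, -0.001], [-0.002, 0.001, -1.0]]
ft_force: [0.4, -0.1, 1.0]
gripper_width: 0.0855
finger_force: 0.0
```

Emit:
drive_tool([
  [0, 0.16, 0],
  [0, 0.16, 0],
  [0, 0.16, 0],
  [0, 0.05, 0],
  [0, 0.05, 0],
  [0, 0.05, 0],
  [0, 0.05, 0],
  [0, 0.05, 0],
  [0, 0.05, 0],
  [0, 0.05, 0],
  [0, 0.05, 0],
  [0, 0.05, 0],
  [0, 0.05, 0],
  [0, 0.05, 0],
  [0, 0.04, 0],
], turn=[0, 0, 0, 0, 0, 0, 0, 0, 0, 0, 0, 0, 0, 0, 0], grip=[-1, -1, -1, -1, -1, -1, -1, -1, -1, -1, -1, -1, -1, -1, -1])

```text
time_s: 4.03
eef_pos: [0.5168, 0.1235, 0.1825]
ee_rot: [[0.997, 0.081, -0.0], [0.081, -0.997, -0.0], [-0.0, 0.0, -1.0]]
ft_force: [0.3, -0.4, 1.4]
gripper_width: 0.0856
finger_force: 0.2
```

```bash
cat >> h.py <<'E'
H=np.array([.5135,.160]);X=np.array([-.080,.9968])
def own(P): return (P[:,:2]-H)@X+.07
def lid(c,name="scene"):
    P=cloud(c)[c["range_z"]>0]; d=P[:,:2]-H
    ox=d@X+.07; oy=d@np.array([-X[1],X[0]])
    # edge strips of the lid, away from the gripper in the middle
    m=(abs(oy)>.045)&(abs(oy)<.078)&(ox>-.1)&(ox<.14)&(P[:,2]>.075)&(P[:,2]<.24)
    a=np.arctan2(P[m,2]-.062,.07-ox[m]);r=np.hypot(P[m,2]-.062,.07-ox[m]);k=(r>.1)&(r<.175)
    return k.sum(),np.percentile(a[k],[10,50,90]).round(3) if k.sum()>5 else None, r[k].max() if k.sum() else 0
E
python3 - <<'E'
from bench import bot,cams
from h import *
for n in("scene","side","wrist"):
    c=cams.capture(n);print(n,lid(c))
    if n!="scene":cv2.imwrite(f"pics/p2{n}.png",c["pixels"][:,:,::-1])
a=cv2.imread("pics/p2side.png")[120:360,150:470];b=cv2.imread("pics/p2wrist.png")
cv2.imwrite("pics/p2.png",np.hstack([cv2.resize(b,(400,300)),cv2.resize(a,(400,300))]))
o=bot.get_obs();print(o["eef_pos"],own(o["eef_pos"][None]),o["ft_force"],o["time_s"])
E
```

```text
scene (np.int64(223), array([1.52 , 1.542, 1.57 ]), np.float64(0.16440301689421402))
side (np.int64(312), array([1.594, 1.616, 1.637]), np.float64(0.1689520002775352))
wrist (np.int64(8612), array([1.552, 1.558, 1.592]), np.float64(0.16800992942982693))
[0.5167706  0.1235836  0.18246859] [0.03343849] [ 0.4347324   0.20604508 -0.36626298] 4.1833
```

View pics/p2.png

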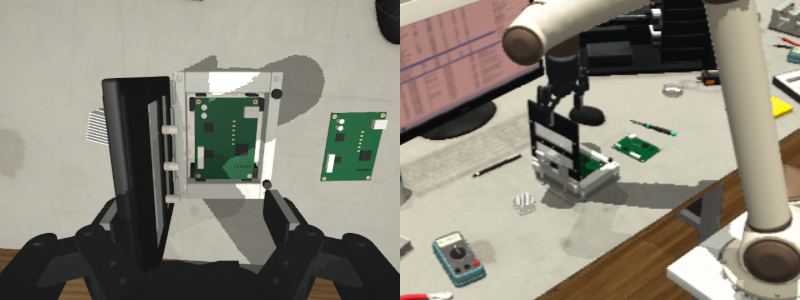

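Emit:
drive_tool([
  [0, 0.05, 0],
  [0, 0.05, 0],
  [0, 0.05, 0],
  [0, 0.05, 0],
  [0, 0.05, 0],
  [0, 0.05, 0],
  [0, 0.04, 0],
], turn=[0, 0, 0, 0, 0, 0, 0], grip=[-1, -1, -1, -1, -1, -1, -1])

```text
time_s: 4.77
eef_pos: [0.5189, 0.098, 0.1825]
ee_rot: [[0.997, 0.081, -0.0], [0.081, -0.997, -0.0], [-0.0, 0.0, -1.0]]
ft_force: [0.0, 1.1, -0.1]
gripper_width: 0.085
finger_force: 0.1
```

```bash
cat > m.py <<'E'
from bench import bot,cams
from h import *
c=cams.capture("wrist");print("wrist",lid(c))
o=bot.get_obs();print(o["eef_pos"],own(o["eef_pos"][None]),o["ft_force"],o["time_s"])
E
python3 m.py
```

```text
wrist (np.int64(5196), array([1.37 , 1.389, 1.419]), np.float64(0.16804660008875308))
[0.51887521 0.09770496 0.18258268] [0.00747429] [-0.40906747 -1.52641607 -0.01095129] 4.8167
```

Emit:
drive_tool([
  [0, 0, -0.33],
  [0, 0, -0.33],
  [0, 0.36, 0],
  [0, 0.36, 0],
  [0, 0.36, 0],
  [0, 0, 0.4],
  [0, 0, 0.4],
], turn=[0, 0, 0, 0, 0, 0, 0], grip=[-1, -1, -1, -1, -1, -1, -1])

```text
time_s: 5.4
eef_pos: [0.5269, 0.0167, 0.1734]
ee_rot: [[0.997, 0.079, 0.006], [0.079, -0.997, 0.002], [0.006, -0.001, -1.0]]
ft_force: [0.8, 1.6, -0.8]
gripper_width: 0.0855
finger_force: 0.0
```

```bash
python3 m.py
```

```text
wrist (np.int64(8430), array([1.22 , 1.225, 1.236]), np.float64(0.16787652446336054))
[0.52178797 0.01641909 0.16564484] [-0.07378449] [-2.46797231 -0.88345368 -5.38711474] 5.45
```

Emit:
drive_tool([
  [0, 0, 0],
  [0, 0, 0],
  [0, 0, 0],
], turn=[0, 0, 0], grip=[-1, -1, -1])

```text
time_s: 5.7
eef_pos: [0.5269, 0.0183, 0.174]
ee_rot: [[0.997, 0.083, 0.003], [0.083, -0.997, 0.0], [0.003, -0.0, -1.0]]
ft_force: [0.4, -0.6, -0.2]
gripper_width: 0.0858
finger_force: 0.0
```

```bash
python3 m.py
```

```text
wrist (np.int64(5860), array([1.105, 1.126, 1.155]), np.float64(0.16844478008506045))
[0.52685817 0.01840052 0.17405213] [-0.07221502] [-0.55731303 -0.65473684  0.07166833] 5.75
```

Emit:
drive_tool([
  [0, 0, 0],
  [0, 0, 0],
  [0, 0, 0],
  [0, 0, 0],
], turn=[0, 0, 0, 0], grip=[-1, -1, -1, -1])

```text
time_s: 6.08
eef_pos: [0.5261, 0.0178, 0.1728]
ee_rot: [[0.997, 0.082, 0.002], [0.082, -0.997, 0.0], [0.002, 0.0, -1.0]]
ft_force: [-0.7, -0.4, 0.7]
gripper_width: 0.0856
finger_force: 0.7
```

```bash
python3 m.py
```

```text
wrist (np.int64(3750), array([1.028, 1.052, 1.076]), np.float64(0.16873631184260993))
[0.5258946  0.01779218 0.17264193] [-0.07274432] [ 1.15335805 -1.12951307  0.92701154] 6.1333
```

Emit:
drive_tool([
  [0, 0.037, 0.028],
  [0, 0.037, 0.028],
  [0, 0.037, 0.028],
  [0, 0.037, 0.028],
  [0, 0.037, 0.028],
  [0, 0.037, 0.028],
  [0, 0.037, 0.028],
  [0, 0.037, 0.028],
  [0, 0.037, 0.028],
  [0, 0, 0],
  [0, 0, 0],
  [0, 0, 0],
  [0, 0, 0],
  [0, 0, 0],
], turn=[0, 0, 0, 0, 0, 0, 0, 0, 0, 0, 0, 0, 0, 0], grip=[-1, -1, -1, -1, -1, -1, -1, -1, -1, -1, -1, -1, -1, -1])

```text
time_s: 7.3
eef_pos: [0.5274, -0.0069, 0.1531]
ee_rot: [[0.997, 0.082, -0.0], [0.082, -0.997, 0.0], [-0.0, -0.0, -1.0]]
ft_force: [-1.1, -1.2, -0.5]
gripper_width: 0.0853
finger_force: 0.4
```

```bash
python3 m.py
```

```text
wrist (np.int64(5809), array([0.849, 0.884, 0.897]), np.float64(0.16831407624451))
[ 0.52744587 -0.00692327  0.15314962] [-0.09750479] [ 0.25065917 -0.89350753 -1.02312321] 7.35
```

Emit:
drive_tool([
  [0, 0.03, 0.032],
  [0, 0.03, 0.032],
  [0, 0.03, 0.032],
  [0, 0.03, 0.032],
  [0, 0.03, 0.032],
  [0, 0.03, 0.032],
  [0, 0.03, 0.032],
  [0, 0.03, 0.032],
  [0, 0.03, 0.032],
  [0, 0.0235, 0.037],
  [0, 0.0235, 0.037],
  [0, 0.0235, 0.037],
  [0, 0.0235, 0.037],
  [0, 0.0235, 0.037],
  [0, 0.0235, 0.037],
  [0, 0.0235, 0.037],
  [0, 0.0235, 0.037],
  [0, 0.0235, 0.037],
  [0, 0, 0],
  [0, 0, 0],
], turn=[0, 0, 0, 0, 0, 0, 0, 0, 0, 0, 0, 0, 0, 0, 0, 0, 0, 0, 0, 0], grip=[-1, -1, -1, -1, -1, -1, -1, -1, -1, -1, -1, -1, -1, -1, -1, -1, -1, -1, -1, -1])

```text
time_s: 9.02
eef_pos: [0.5305, -0.0431, 0.1063]
ee_rot: [[0.997, 0.081, -0.0], [0.081, -0.997, 0.0], [-0.0, -0.0, -1.0]]
ft_force: [1.8, -2.8, 0.3]
gripper_width: 0.0855
finger_force: 1.9
```

```bash
python3 m.py
```

```text
wrist (np.int64(13437), array([0.51 , 0.532, 0.539]), np.float64(0.16749645153086))
[ 0.53051065 -0.04296351  0.10639931] [-0.13367488] [ 0.96043807 -4.01667176  0.20625196] 9.0667
```

Emit:
drive_tool([
  [0, 0.0164, 0.037],
  [0, 0.0164, 0.037],
  [0, 0.0164, 0.037],
  [0, 0.0164, 0.037],
  [0, 0.0164, 0.037],
  [0, 0.0164, 0.037],
  [0, 0.0164, 0.037],
  [0, 0.0105, 0.036],
  [0, 0.0105, 0.036],
  [0, 0.0105, 0.036],
  [0, 0.0105, 0.036],
  [0, 0.0105, 0.036],
  [0, 0.0105, 0.036],
  [0, 0.0105, 0.036],
], turn=[0, 0, 0, 0, 0, 0, 0, 0, 0, 0, 0, 0, 0, 0], grip=[-1, -1, -1, -1, -1, -1, -1, -1, -1, -1, -1, -1, -1, -1])

```text
time_s: 10.23
eef_pos: [0.5317, -0.0573, 0.0679]
ee_rot: [[0.997, 0.081, -0.0], [0.081, -0.997, -0.0], [-0.0, 0.0, -1.0]]
ft_force: [0.6, -4.5, -0.5]
gripper_width: 0.0853
finger_force: 2.3
```

```bash
sed -i 's/P\[:,2\]>.075/P[:,2]>.062/' h.py; python3 m.py
```

```text
wrist (np.int64(15649), array([0.272, 0.285, 0.291]), np.float64(0.16725439742810352))
[ 0.53158226 -0.05737305  0.06739523] [-0.14812404] [ 1.45456788 -4.36829962 -0.84546661] 10.2833
```

Emit:
drive_tool([
  [0, 0.006, 0.026],
  [0, 0.006, 0.026],
  [0, 0.006, 0.026],
  [0, 0.005, 0.026],
  [0, 0.004, 0.026],
  [0, 0.004, 0.026],
  [0, 0.004, 0.026],
  [0, 0.003, 0.026],
  [0, 0.003, 0.026],
  [0, 0.003, 0.026],
], turn=[0, 0, 0, 0, 0, 0, 0, 0, 0, 0], grip=[-1, -1, -1, -1, -1, -1, -1, -1, -1, -1])

```text
time_s: 11.12
eef_pos: [0.5319, -0.0607, 0.0484]
ee_rot: [[0.997, 0.081, -0.0], [0.081, -0.997, -0.0], [-0.0, 0.0, -1.0]]
ft_force: [0.7, -6.1, -0.9]
gripper_width: 0.0848
finger_force: 3.1
```

```bash
python3 m.py
```

```text
wrist (np.int64(15887), array([0.156, 0.165, 0.171]), np.float64(0.167014714838403))
[ 0.53189789 -0.06074095  0.04809595] [-0.15150641] [ 1.99314825 -6.60682969 -1.20031423] 11.1667
```

Emit:
drive_tool([
  [0, 0.003, 0.022],
  [0, 0.003, 0.022],
  [0, 0.002, 0.022],
  [0, 0.002, 0.022],
  [0, 0.002, 0.022],
  [0, 0.001, 0.022],
  [0, 0.001, 0.022],
  [0, 0.001, 0.022],
  [0, 0, 0],
], turn=[0, 0, 0, 0, 0, 0, 0, 0, 0], grip=[-1, -1, -1, -1, -1, -1, -1, -1, -1])

```text
time_s: 11.92
eef_pos: [0.5321, -0.0618, 0.0352]
ee_rot: [[0.997, 0.081, -0.0], [0.081, -0.997, -0.0], [-0.0, 0.0, -1.0]]
ft_force: [1.2, -5.7, 0.8]
gripper_width: 0.0856
finger_force: 2.9
```

```bash
sed -i 's/P\[:,2\]>.062/P[:,2]>.058/' h.py; python3 m.py
```

```text
wrist (np.int64(15931), array([0.076, 0.085, 0.091]), np.float64(0.16688144974194305))
[ 0.53206097 -0.06177549  0.03527211] [-0.15255069] [ 1.21799642 -5.75781907 -0.52321413] 11.9667
```

Emit:
drive_tool([
  [0, 0.02, 0],
  [0, 0.03, 0],
  [0, 0.05, 0],
  [0, 0.1, 0],
  [0, 0.1, 0],
  [0, 0.1, 0],
  [0, 0, 0],
  [0, 0, 0],
  [0, 0, 0],
  [0, 0, 0],
], turn=[0, 0, 0, 0, 0, 0, 0, 0, 0, 0], grip=[-1, -1, -1, -1, -1, -1, -1, -1, -1, -1])

```text
time_s: 12.8
eef_pos: [0.5344, -0.0914, 0.0355]
ee_rot: [[0.997, 0.082, -0.0], [0.082, -0.997, 0.0], [-0.0, -0.0, -1.0]]
ft_force: [-0.1, 0.4, -0.1]
gripper_width: 0.0851
finger_force: 0.0
```

```bash
python3 m.py
```

```text
wrist (np.int64(4914), array([0.05 , 0.078, 0.088]), np.float64(0.16775210662615417))
[ 0.53445938 -0.09129083  0.03557168] [-0.18216345] [0.39448329 0.04902029 0.22659211] 12.85
```

Emit:
drive_tool([
  [0, 0, -0.3],
  [0, 0, -0.3],
  [0, 0, -0.3],
  [0, 0, -0.3],
  [0, 0, -0.3],
  [0, -0.33, 0],
  [0, -0.33, 0],
  [0, -0.33, 0],
  [0, -0.33, 0],
  [0, 0, 0],
  [0, 0, 0],
  [0, 0, 0],
  [0, 0, 0.25],
  [0, 0, 0.25],
  [0, 0, 0],
  [0, 0, 0],
], turn=[0, 0, 0, 0, 0, 0, 0, 0, 0, 0, 0, 0, 0, 0, 0, 0], grip=[-1, -1, -1, 1, 1, 1, 1, 1, 1, 1, 1, 1, 1, 1, 1, 1], force=20)

```text
time_s: 14.18
eef_pos: [0.5259, 0.0062, 0.1099]
ee_rot: [[0.997, 0.08, -0.002], [0.08, -0.997, -0.001], [-0.003, 0.001, -1.0]]
ft_force: [0.2, 0.2, 0.9]
gripper_width: -0.0002
finger_force: 0.0
```

Run:
```python
from bench import bot,cams
from h import *
c=cams.capture("wrist");s=cams.capture("scene");print(lid(c),lid(s))
o=bot.get_obs();print(o["eef_pos"],own(o["eef_pos"][None]),o["ft_force"],o["gripper_width"])
b=cv2.resize(c["pixels"],(400,300));a=cv2.resize(s["pixels"][170:290,250:410],(400,300))
cv2.imwrite("pics/p3.png",np.hstack([b,a])[:,:,::-1])
```

```text
(np.int64(9140), array([0.076, 0.087, 0.096]), np.float64(0.16564575583615185)) (np.int64(240), array([0.031, 0.062, 0.079]), np.float64(0.16998478441175918))
[0.52717903 0.00677521 0.11145097] [-0.08382879] [ 0.06857501 -0.07062599  0.75369303] 0.00026810150125797266
```

View pics/p3.png

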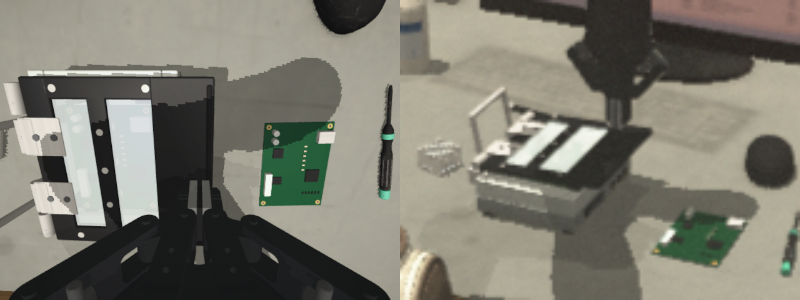

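The lid lies on the board, and the shut fingers stand over the solid front bar of the lip at (200,200) in the left half. Now I'll press.

Emit:
drive_tool([
  [0, 0, 0.13],
  [0, 0, 0.13],
  [0, 0, 0.1],
  [0, 0, 0.02],
  [0, 0, 0.02],
  [0, 0, 0.02],
  [0, 0, 0.02],
  [0, 0, 0.02],
  [0, 0, 0.02],
  [0, 0, 0.02],
  [0, 0, 0],
], turn=[0, 0, 0, 0, 0, 0, 0, 0, 0, 0, 0], grip=[1, 1, 1, 1, 1, 1, 1, 1, 1, 1, 1])

```text
time_s: 15.2
eef_pos: [0.5266, 0.0072, 0.0732]
ee_rot: [[0.997, 0.082, 0.001], [0.082, -0.997, -0.0], [0.0, 0.0, -1.0]]
ft_force: [-0.4, 0.7, 1.9]
gripper_width: -0.0002
finger_force: 0.9
```

```bash
python3 m.py
```

```text
wrist (np.int64(13721), array([0.064, 0.074, 0.083]), np.float64(0.16571367782145524))
[0.52661746 0.00719964 0.07327351] [-0.0833608] [-0.65788302 -0.54245836  1.93337569] 15.25
```

Emit:
drive_tool([
  [0, 0, 0.02],
  [0, 0, 0.02],
  [0, 0, 0.02],
  [0, 0, 0.02],
  [0, 0, 0.015],
  [0, 0, 0.015],
  [0, 0, 0],
  [0, 0, 0],
], turn=[0, 0, 0, 0, 0, 0, 0, 0], grip=[1, 1, 1, 1, 1, 1, 1, 1])

```text
time_s: 15.92
eef_pos: [0.5267, 0.007, 0.066]
ee_rot: [[0.997, 0.082, 0.001], [0.082, -0.997, -0.001], [0.001, 0.001, -1.0]]
ft_force: [-2.4, -3.1, 10.9]
gripper_width: -0.0005
finger_force: 5.5
```

```bash
python3 m.py
```

```text
wrist (np.int64(13982), array([0.019, 0.029, 0.038]), np.float64(0.16575659410041899))
[0.52665372 0.00693869 0.06601543] [-0.08362381] [-2.08123262 -2.07743615 10.49176301] 15.9667
```

Emit:
drive_tool([
  [0, 0, 0.01],
  [0, 0, 0.01],
  [0, 0, 0],
  [0, 0, 0],
  [0, 0, 0],
], turn=[0, 0, 0, 0, 0], grip=[1, 1, 1, 1, 1])

```text
time_s: 16.38
eef_pos: [0.5267, 0.0069, 0.0659]
ee_rot: [[0.997, 0.083, 0.001], [0.083, -0.997, -0.001], [0.001, 0.001, -1.0]]
ft_force: [-5.9, -2.7, 18.8]
gripper_width: -0.0002
finger_force: 9.8
```

```bash
python3 m.py
```

```text
wrist (np.int64(13992), array([0.019, 0.028, 0.038]), np.float64(0.1657107377725661))
[0.5267193  0.00694764 0.06593433] [-0.08362014] [-5.24235471 -2.42277737 20.57096035] 16.4333
```

The lid is on its hard stop: pressing harder raised the force to about 19 N with no further travel. I'm handing the job in.

```bash
python3 -c "
from bench import workorder
print(workorder.finish_job())"
```

```text
the job is handed in; nothing more can be done
None
```

I tipped the lid over, caught it on the back of a finger at about 1.04 rad and lowered it until it rested on the board. I then pressed it home and handed the job in while still holding it at about 19 N; the hand-in gave no verdict.

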